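Close up the spice shelf after filling a jar

TASK

The jar has been filled, so close up: put the loose lid on the open amber jar so that it sits fully home, put the white scoop away in the half-open drawer, and push the drawer fully shut under the shelf board. Keep the jar standing upright about where it is, and leave the lidded jar, grater, saucer, mug and tin where they stand.

Things in the scene. Friction and masses are not known exactly. Their poses are not given: they have to be found in the camera images.
- jar: Open amber glass jar without lid, round, 80 mm diameter, 110 mm tall, loose, about 0.4 kg; its upper 14 mm is a neck of 68 mm outside diameter with a mouth of 60 mm inside diameter. Origin at the centre of its underside, z up. It stands left or right of the drawer, the lidded jar on the other side.
- jar_rim (a point): Centre of the open jar's mouth, at rim height, 110 mm above the jar's underside.
- lid: Loose wooden lid lying upright on the work surface, about 70 g: cork plug below (53 mm diameter, 10 mm deep, chamfered), disc (76 mm diameter, z = 10 to 18 mm), upright cylindrical knob on top (30 mm diameter, z = 18 to 43 mm). Origin at the centre of the plug's underside, z up. Fully home, the plug is in the jar's mouth and the disc rests on the rim: origin 10 mm below the rim.
- scoop: White plastic scoop lying flat, 150 mm long, 58 mm wide, 36 mm high, about 70 g. Origin on its underside where bowl and handle meet; z up. The square open-fronted bowl extends 75 mm along +x; the handle (20 mm wide, 18 mm thick, its underside 2 mm up) 75 mm along -x, roughly towards the robot. It lies left or right in front of the drawer, the loose lid on the other side.
- scoop_grip (a point): Middle of the scoop's handle, 35 mm along -x from the scoop's origin and 11 mm above its underside: a good place to grip across the handle.
- drawer (a joint): How far the drawer is open, m: 0 is fully shut, 0.19 the stop; it slides with a drag of about 3 N and stays where it is left. It opens along -x of shelf_edge, out of a fixed blue box 240 mm deep, 260 mm wide and 80 mm high, whose front is at x = 45 mm of shelf_edge; the shut drawer's front panel is flush with that front.
- drawer_floor (a point): Middle of the front edge of the drawer's inner floor, at the foot of the front panel's inner face, 14 mm above the work surface; moves with the drawer; axes as shelf_edge. The inside runs 208 mm along +x and 102 mm to each side in y; side and back walls stand 48 mm above the floor, the front panel (12 mm thick, 228 mm wide) 60 mm. Only the part outside the box can be loaded from above.
- drawer_knob (a point): Foremost point of the drawer's turned wooden knob, 34 mm diameter, axis along x, standing 35 mm out of the front panel, 42 mm above the work surface.
- shelf_edge (a point): Middle of the lower front edge of the blue shelf board over the drawer box; x points into the box, away from the robot, z up. Board: 310 mm wide, underside 130 mm and top 144 mm above the work surface, projecting 45 mm beyond the box's front, so 10 mm beyond the shut drawer's knob: reach in under it with a tilted tool. Stock up to 105 mm tall stands on it from x = 195 mm back.
- full_jar: Second amber jar, same size, with its lid on (143 mm tall over the lid's knob); leave it alone. Origin at the centre of its underside.
- grater: Standing steel box grater, 75 by 94 mm, 219 mm tall; leave it alone. Origin at the centre of its underside.
- saucer: Terracotta saucer, 140 mm diameter, 20 mm high, on the right; leave it alone. Origin at the centre of its underside.
- mug: White mug, 80 mm diameter, 90 mm tall, on the right; leave it alone. Origin at the centre of its underside.
- tin: Small can, 60 mm diameter, 60 mm tall, beside the drawer box; leave it alone. Origin at the centre of its underside.
Mind the look-alikes: they are no part of the job. There is more than one size of the scoop; the one meant has the size given above. Of the things that look like the lid, take the one that is farthest to the robot's right at the start.

How it is judged:
By the outcome, as a careful person would: the job done as asked, in the order asked, and still so for the second after the job is handed in, with the robot touching nothing.
It also fails if it takes over 72 s, if anything falls off the work surface, if the arm or the gripper's body presses on something with over 40 N, if the wrist force passes 120 N, or if a joint passes its speed limit or range.

ROBOT

A 6-joint arm with a two-finger parallel gripper is mounted at the origin on the work surface. World frame = base frame: x ahead of the robot, y to its left, z up, the work surface at z = 0. Lengths are in m, angles in degrees, forces in N, time in s.
With the tool pointing down it reaches from about 0.4 to 0.825 m from the base axis. Payload 7 kg.
Tool frame: the origin (TCP) lies between the finger pads; the fingertips stand 11 mm ahead of it and the grasp point (between the pads) lies 8 mm behind it; z points along the fingers, y is the direction in which the jaws open and shut (so a half turn about z gives the same grasp; the last joint's range is limited). The gripper opens to 88 mm and grips with 3 to 60 N. Pads are 19 mm wide; open, the fingers measure 130 mm over their backs; the gripper's body (78 mm by 193 mm) begins 47 mm behind the grasp point.
Start: joints at [-51.56, 20.546, 0.682, 0, -70.136, -16.507], TCP at [0.252, -0.626, 0.238] pointing down, gripper open.
Joint ranges: [-176.03, 176.03], [-82.01, 121.73], [-58.28, 71.71], [-173.87, 95.51], [-174.79, -0.11], [-173.66, 173.66]. Speed limits (degrees/s): [136.94, 136.94, 172.46, 180, 180, 180].

INTERFACE

Orientations are given as [roll, pitch, yaw] about the fixed x, y, z axes, in that order (R = Rz(yaw) Ry(pitch) Rx(roll)).
In Python, from plant import r gives the robot as it stands.
- The arm moves only by the shell command python3 -m inch 'ROWS' [OPENING] [FORCE]. ROWS is JSON, a list of rows, each an object of numbers: "x", "y", "z": the shift along the tool's x, y, z as a fraction of full scale; "yaw": the turn about the tool's z as a fraction of full scale. In form: [{"x": .., "y": .., "z": .., "yaw": ..}, ...]. A call has 1 to 5 rows; each row shifts and turns the pose as measured when the row begins, along the tool's axes as they then stand; what a row does not reach is not made up. Full scale, the value 1, is 0.025 m for a shift and 4 degrees for a turn. A row lasts 1/12 s, in which the tool goes at most 41.7 mm and 7.16 degrees, less where a joint would pass 70% of its speed; a pose out of reach is approached as far as the arm can. A call with a number of a shift or a turn outside -1 to 1 is refused whole. A call with a gripper value outside its range is refused whole. OPENING is the opening, from -1 (shut) to 1 (fully open), set as the call begins (- or left out, the last holds). The fingers move at their own pace and stop on an object; FORCE is the grip in N (left out, the last holds). Time passes only in rows, so rows that do not move let the fingers close. It gives the time, the measured TCP pose, the force and the opening at its end, in the units of the state.
- r.get_state(): the state, without advancing time (a new reading comes with each control period).
- r.capture(name): name is "side" or "top"; returns (picture, depth): 480x640x3 uint8, red, green, blue; 480x640 float32, m along the optical axis (not along the pixel's ray), 0 where there is no reading.
- r.camera_info(name): a dict with "mtx" (3x3 intrinsics, pixels), "pose" (4x4, takes a point from camera to world coordinates). Camera axes: x right, y down, z forward; pixel columns grow to the right and rows downward; lengths in m; the calibration is good to about 2 mm. A picture is of the moment at which its call begins. camera_info takes no time and is no camera call.
- r.close_job(): hands the job in, once; it reports no verdict.
The state is a dict: "time_s": time; "joints": joint angles; "qd": joint speeds; "joint_torque": joint torques, N m; "tcp_pos": TCP position; "eef_rot": TCP orientation; "contact_force": force on the tool from outside, world axes, zero at the start; "moment": the same for the moment, N m; "gripper_width": finger opening in m.
Only numpy, scipy, OpenCV 4.12 (cv2) and the standard library are available. Lean on these libraries where they do the work, as an engineer would, in place of code of your own. Each camera call takes 0.05 s, during which the arm holds its last target. There are 200 camera calls.

## Working session

There is one attempt and no reset: what is moved stays moved. The work goes in short steps, Python scripts to look and compute and a shell command to move; the robot and the scene stay as the last step left them, time stands still between calls to the robot, and variables do not carry over. Pictures are saved under pics/ and viewed, about 8 in all and at most 12, crops included, and the job is handed in when it is done.

```bash
ls; mkdir -p pics; cat > h.py <<'E'
import numpy as np,cv2
from plant import r
def shot(n,save=None):
    im,d=r.capture(n);i=r.camera_info(n);K=np.array(i["mtx"]);T=np.array(i["pose"])
    v,u=np.mgrid[:480,:640]
    P=np.stack([(u-K[0,2])*d/K[0,0],(v-K[1,2])*d/K[1,1],d],-1)@T[:3,:3].T+T[:3,3]
    P[d==0]=np.nan
    np.savez(f'/tmp/{n}.npz',im=im,P=P)
    if save: cv2.imwrite(f'pics/{save}.png',im[:,:,::-1])
    return im,P
E
python3 - <<'E'
from h import *
for n in("top","side"):
    im,P=shot(n,n+"0"); print(n,r.camera_info(n))
print(r.get_state())
E
```

```text
pics
top {'mtx': array([[558.9058475 ,   0.        , 316.75538212],
       [  0.        , 558.9058475 , 232.83386222],
       [  0.        ,   0.        ,   1.        ]]), 'pose': array([[ 0.02489769, -0.98438704,  0.17424771,  0.27127702],
       [-0.99947765, -0.02091887,  0.02463404, -0.01431737],
       [-0.02060436, -0.17477002, -0.98439367,  1.56401186],
       [ 0.        ,  0.        ,  0.        ,  1.        ]])}
side {'mtx': array([[539.54058965,   0.        , 318.55905988],
       [  0.        , 539.54058965, 242.17053817],
       [  0.        ,   0.        ,   1.        ]]), 'pose': array([[-0.67818541,  0.47329385, -0.5621899 ,  1.22810236],
       [ 0.73486119,  0.42988398, -0.52457487,  0.67908113],
       [-0.00660163, -0.76889056, -0.63934633,  0.91523371],
       [ 0.        ,  0.        ,  0.        ,  1.        ]])}
{'time_s': 0.1, 'joints': array([-5.15602842e+01,  2.05865522e+01,  6.39322541e-01, -1.60119652e-02,
       -7.01385468e+01, -1.65073120e+01]), 'qd': array([ 0.03146963, -0.07510703,  0.08274778,  0.1527509 , -0.03015272,
       -0.02259185]), 'joint_torque': array([-1.37335312e-03, -5.84163773e+01,  2.93752527e+01,  7.01563731e+00,
        1.01643489e-02, -5.65713526e-05]), 'tcp_pos': array([ 0.25192767, -0.62575966,  0.23673288]), 'eef_rot': array([ 1.79913482e+02, -9.94150939e-03, -1.58073040e+02]), 'contact_force': array([ 0.42988554, -0.16848296,  0.04728764]), 'moment': array([ 0.04820374, -0.00490372, -0.03441324]), 'gripper_width': 0.08747708118611212}
```

View pics/top0.png

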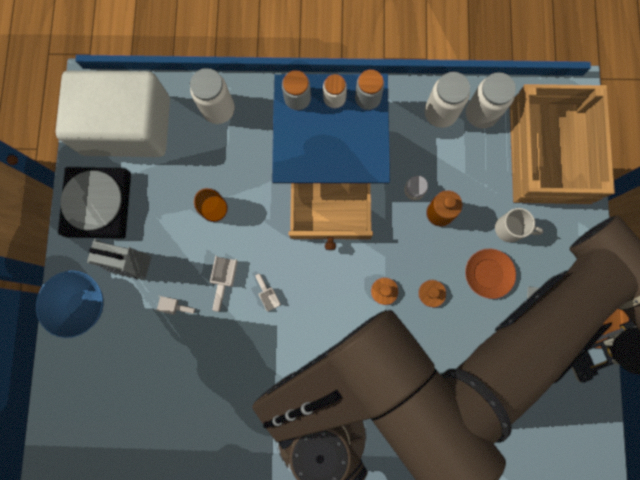

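View pics/side0.png

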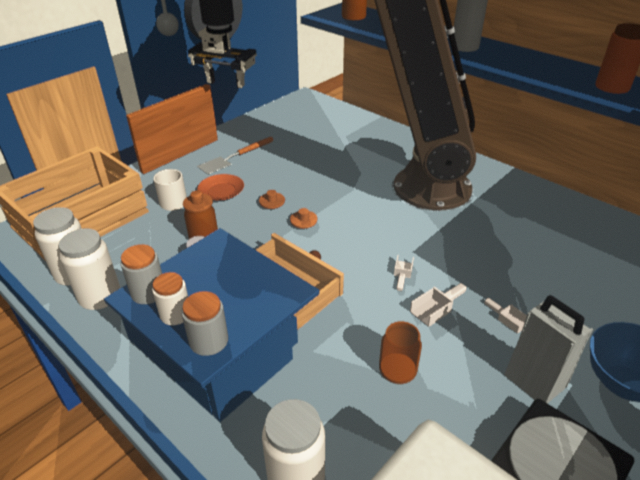

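Top view: lid look-alikes are at (385,291) and (433,294). The rightmost is (433,294), seen in the side view at (270,200). White scoops are at (222,282), (266,292) and (177,305), and the first looks the largest. The open jar is at (211,205) and the drawer at (331,210). Next I'll measure them and crop.

```bash
python3 - <<'E'
from h import *
Z=np.load('/tmp/top.npz');P=Z['P'];im=Z['im']
def blob(x0,x1,y0,y1,zmin,zmax=.3):
    Q=P[y0:y1,x0:x1].reshape(-1,3);Q=Q[(Q[:,2]>zmin)&(Q[:,2]<zmax)]
    return Q
print('table z',np.nanmedian(P[330:350,180:240,2]))
for n,b in dict(scA=(205,242,250,315),scB=(252,285,268,315),scC=(152,202,290,320)).items():
    Q=blob(*b,.008,.08);(c,s,a)=cv2.minAreaRect(Q[:,:2].astype(np.float32)*1000);print(n,np.round(c),np.round(s),round(a,1),'zmax',Q[:,2].max().round(3))
    bx=cv2.boxPoints((c,s,a));print(np.round(bx).tolist())
    H=Q[Q[:,2]>.027];print('  high centroid',H[:,:2].mean(0).round(3), 'low', Q[(Q[:,2]<.023)&(Q[:,2]>.015)][:,:2].mean(0).round(3))
for n,b in dict(lidL=(365,408,270,312),lidR=(412,455,275,315)).items():
    Q=blob(*b,.012,.08);k=Q[Q[:,2]>.032];
    print(n,'all',cv2.minEnclosingCircle(Q[:,:2].astype(np.float32)*1000),'knob',cv2.minEnclosingCircle(k[:,:2].astype(np.float32)*1000),Q[:,2].max())
for n,b in dict(jar=(185,235,180,225),full=(420,470,185,230)).items():
    Q=blob(*b,.09,.2);k=Q[(Q[:,2]>.103)&(Q[:,2]<.125)];
    print(n,cv2.minEnclosingCircle(k[:,:2].astype(np.float32)*1000),Q[:,2].max(),len(k))
Q=blob(280,385,175,245,.04,.1)
print('drawer',cv2.minAreaRect(Q[:,:2].astype(np.float32)*1000), np.round(cv2.boxPoints(cv2.minAreaRect(Q[:,:2].astype(np.float32)*1000))).tolist(),Q[:,2].max())
Q=blob(280,385,175,245,.067,.1);rc=cv2.minAreaRect(Q[:,:2].astype(np.float32)*1000);print('panel',rc)
Q=blob(315,345,237,255,.02,.08);print('knob',Q.min(0),Q.max(0))
Q=blob(268,395,130,190,.13,.17);Q=Q[Q[:,2]<.15];rc=cv2.minAreaRect(Q[:,:2].astype(np.float32)*1000);print('board',rc,np.round(cv2.boxPoints(rc)).tolist(),np.median(Q[:,2]))
c=np.hstack([cv2.resize(im[240:325,150:290],None,fx=2.7,fy=2.7,interpolation=2),cv2.resize(im[240:325,360:500],None,fx=2.7,fy=2.7,interpolation=2)])
cv2.imwrite('pics/c1.png',c[:,:,::-1])
E
```

```text
table z -0.00014617335561539768
scA [402. 286.] [ 93. 168.] 89.9 zmax 0.041
[[318.0, 240.0], [486.0, 240.0], [486.0, 333.0], [319.0, 333.0]]
  high centroid [0.423 0.284] low [0.373 0.292]
scB [380. 156.] [117.  89.] 2.0 zmax 0.033
[[320.0, 198.0], [323.0, 110.0], [440.0, 114.0], [436.0, 202.0]]
  high centroid [0.374 0.167] low [0.38  0.167]
scC [333. 409.] [114.  70.] 80.6 zmax 0.033
[[289.0, 358.0], [358.0, 347.0], [377.0, 460.0], [308.0, 471.0]]
  high centroid [0.328 0.421] low [0.33  0.404]
lidL all ((388.1305847167969, -165.4014892578125), 38.074153900146484) knob ((387.9070739746094, -164.79071044921875), 14.79738998413086) 0.049558674755347365
lidR all ((385.5295104980469, -295.71044921875), 38.19140625) knob ((384.5667724609375, -295.0119934082031), 14.874824523925781) 0.05040998444455336
jar ((613.313720703125, 323.3975830078125), 35.17311096191406) 0.1157001867521632 129
full ((613.48193359375, -322.8447570800781), 39.05370330810547) 0.14969126614367778 511
drawer ((593.0238647460938, -11.513069152832031), (172.06825256347656, 228.0730743408203), 0.9640789031982422) [[505.0, 101.0], [509.0, -127.0], [681.0, -124.0], [677.0, 104.0]] 0.08399027357151212
panel ((593.09228515625, -14.359809875488281), (227.93856811523438, 137.0622100830078), 88.16036987304688)
knob [ 0.49488464 -0.05222326  0.02010696] [0.53302655 0.02864015 0.06428195]
board ((731.8990478515625, -9.095489501953125), (146.85133361816406, 310.97039794921875), 0.9496434926986694) [[656.0, 145.0], [661.0, -166.0], [808.0, -163.0], [803.0, 148.0]] 0.14316165962497762
```

View pics/c1.png

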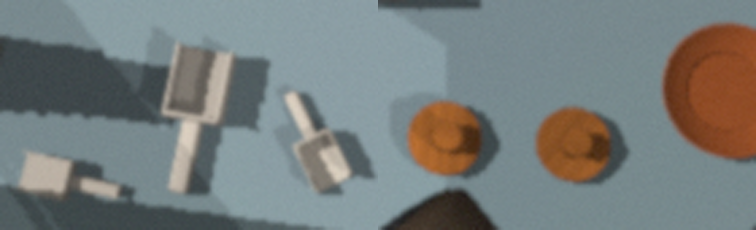

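The crop confirms it: lid R (433,294) and the large scoop (222,282), lying with its handle towards the robot. I'll refine the scoop yaw and drawer position, then check where the saucer and the other scoops are.

```bash
python3 - <<'E'
from h import *
Z=np.load('/tmp/top.npz');P=Z['P'];im=Z['im'].astype(int)
v,u=np.mgrid[:480,:640]
w=(im.min(-1)>120)&(im[:,:,0]-im[:,:,2]>-5)
for n,(x0,x1,y0,y1) in dict(A=(205,242,250,315),B=(252,285,268,315),C=(152,202,290,320)).items():
    m=w&(u>=x0)&(u<x1)&(v>=y0)&(v<y1)&(P[:,:,2]>.005)
    Q=P[m];rc=cv2.minAreaRect(Q[:,:2].astype(np.float32)*1000);print(n,len(Q),np.round(rc[0]),np.round(rc[1]),round(rc[2],1))
    for a in np.arange(.31,.50,.012):
        s=Q[(Q[:,0]>=a)&(Q[:,0]<a+.012)]
        if n=='A' and len(s)>2: print(' x',round(a+.006,3),'y',s[:,1].min().round(3),s[:,1].max().round(3),'z',np.median(s[:,2]).round(3),s[:,2].max().round(3))
Q=P[250:300,462:518].reshape(-1,3);Q=Q[(Q[:,2]>.012)&(Q[:,2]<.05)];print('saucer',Q.min(0),Q.max(0))
for r_ in range(228,252):print(r_,'panel u=310',P[r_,310].round(3),'u331',P[r_,331].round(3))
E
```

```text
A 351 [395. 288.] [ 59. 150.] 81.0
 x 0.328 y 0.291 0.31 z 0.019 0.025
 x 0.34 y 0.288 0.306 z 0.019 0.025
 x 0.352 y 0.287 0.304 z 0.02 0.029
 x 0.364 y 0.281 0.301 z 0.02 0.028
 x 0.376 y 0.281 0.301 z 0.017 0.024
 x 0.388 y 0.261 0.298 z 0.019 0.037
 x 0.4 y 0.258 0.314 z 0.033 0.04
 x 0.412 y 0.255 0.316 z 0.027 0.038
 x 0.424 y 0.253 0.314 z 0.027 0.037
 x 0.436 y 0.251 0.311 z 0.029 0.037
 x 0.448 y 0.25 0.31 z 0.028 0.037
 x 0.46 y 0.248 0.307 z 0.028 0.041
 x 0.472 y 0.261 0.305 z 0.028 0.032
B 183 [381. 165.] [105.  41.] 28.7
C 132 [332. 410.] [103.  38.] 80.2
saucer [ 0.37629638 -0.52545549  0.01200098] [ 0.50757677 -0.38623519  0.0307824 ]
228 panel u=310 [0.56  0.044 0.007] u331 [ 0.561 -0.015  0.01 ]
229 panel u=310 [0.555 0.044 0.021] u331 [ 0.556 -0.015  0.02 ]
230 panel u=310 [0.554 0.044 0.013] u331 [ 0.554 -0.015  0.017]
231 panel u=310 [0.54  0.042 0.071] u331 [ 0.541 -0.015  0.074]
232 panel u=310 [0.538 0.042 0.069] u331 [ 0.538 -0.016  0.072]
233 panel u=310 [0.534 0.041 0.073] u331 [ 0.535 -0.016  0.078]
234 panel u=310 [0.531 0.041 0.077] u331 [ 0.532 -0.016  
[... 427 characters left out ...]
6] u331 [ 0.516 -0.016  0.055]
242 panel u=310 [ 0.522  0.043 -0.005] u331 [ 0.513 -0.016  0.06 ]
243 panel u=310 [ 0.519  0.043 -0.002] u331 [ 0.51  -0.016  0.064]
244 panel u=310 [ 0.516  0.043 -0.001] u331 [ 0.508 -0.016  0.054]
245 panel u=310 [ 0.513  0.043 -0.004] u331 [ 0.504 -0.016  0.063]
246 panel u=310 [ 0.51   0.043 -0.   ] u331 [ 0.502 -0.016  0.057]
247 panel u=310 [ 0.507  0.043 -0.002] u331 [ 0.499 -0.016  0.06 ]
248 panel u=310 [ 0.504  0.043 -0.   ] u331 [ 0.497 -0.016  0.058]
249 panel u=310 [ 0.501  0.043 -0.001] u331 [ 0.495 -0.017  0.051]
250 panel u=310 [ 0.499  0.043 -0.006] u331 [ 0.499 -0.017  0.004]
251 panel u=310 [ 0.496  0.043 -0.   ] u331 [ 0.497 -0.017  0.   ]
```

```bash
python3 -m inch '[{"x":-0.9,"y":1,"yaw":1},{"x":-0.8,"y":1,"yaw":1},{"x":-0.7,"y":1,"yaw":1},{"x":-0.6,"y":1,"yaw":1},{"x":-0.5,"y":1,"yaw":1}]' 0.136 10; python3 -m inch '[{"x":-0.3,"y":1,"yaw":0.5},{"x":-0.3,"y":1},{"x":-0.3,"y":1},{"y":1},{"y":1}]'
```

```text
validation failed for argument at $[0]...
validation failed for argument at $[0]...
```

Panel front is at x≈0.530, so the drawer is about 0.173 open, and the scoop yaw is about -9°. The rows need all four keys.

```bash
python3 -m inch '[{"x":-0.9,"y":1,"z":0,"yaw":1},{"x":-0.8,"y":1,"z":0,"yaw":1},{"x":-0.7,"y":1,"z":0,"yaw":1},{"x":-0.6,"y":1,"z":0,"yaw":1},{"x":-0.5,"y":1,"z":0,"yaw":1}]' 0.136 10; python3 -m inch '[{"x":-0.3,"y":1,"z":0,"yaw":0.5},{"x":-0.3,"y":1,"z":0,"yaw":0},{"x":-0.3,"y":1,"z":0,"yaw":0},{"x":0,"y":1,"z":0,"yaw":0},{"x":0,"y":1,"z":0,"yaw":0}]'
```

```text
time_s: 0.52
tcp_pos: [0.3049, -0.4808, 0.2316]
eef_rot: [179.6, -0.4, -179.2]
contact_force: [0.1, -0.8, -0.2]
gripper_width: 0.0598
time_s: 0.93
tcp_pos: [0.3306, -0.3487, 0.2302]
eef_rot: [179.5, -0.5, 178.4]
contact_force: [0.5, 0.7, 0.9]
gripper_width: 0.0498
```

```bash
python3 -m inch '[{"x":-0.7,"y":0.7,"z":0.8,"yaw":-0.4},{"x":-0.7,"y":0.7,"z":1,"yaw":0},{"x":-0.6,"y":0.6,"z":1,"yaw":0},{"x":0,"y":0,"z":1,"yaw":0},{"x":0,"y":0,"z":0.5,"yaw":0}]'; python3 -m inch '[{"x":0,"y":0,"z":0,"yaw":0},{"x":0,"y":0,"z":0,"yaw":0}]'
python3 - <<'E'
from h import *
im,P=shot('top');print(r.get_state()['tcp_pos'],r.get_state()['eef_rot'])
Q=P[270:320,408:460].reshape(-1,3);Q=Q[(Q[:,2]>.012)&(Q[:,2]<.06)]
print(len(Q)); 
im,P=shot('side')
Q=P[185:215,250:292].reshape(-1,3);k=Q[(Q[:,2]>.03)&(Q[:,2]<.055)];print(len(k),k.min(0),k.max(0),k.mean(0))
cv2.imwrite('pics/s1.png',cv2.resize(im[130:250,190:350],None,fx=4,fy=4)[:,:,::-1])
E
```

```text
time_s: 1.35
tcp_pos: [0.3841, -0.2923, 0.124]
eef_rot: [179.7, 0.1, -179.7]
contact_force: [-0.6, 0.5, 0.9]
gripper_width: 0.0495
time_s: 1.52
tcp_pos: [0.3824, -0.2909, 0.1209]
eef_rot: [179.6, -0.2, -179.6]
contact_force: [0.1, -0.3, 0.2]
gripper_width: 0.0497
[ 0.38242742 -0.29097274  0.12114914] [ 179.57244609   -0.19212395 -179.64601964]
57
71 [ 0.37164549 -0.30536001  0.03020836] [ 0.40083166 -0.27604391  0.04318587] [ 0.38757809 -0.28889986  0.03769102]
```

View pics/s1.png

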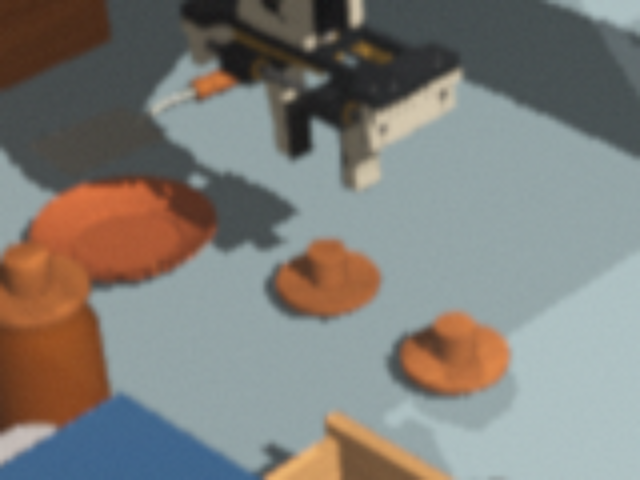

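The view shows the open gripper above the right-hand lid, clear of the saucer. Descending to grip.

```bash
python3 -m inch '[{"x":-0.12,"y":-0.08,"z":1,"yaw":0},{"x":0,"y":0,"z":1,"yaw":0},{"x":0,"y":0,"z":0.8,"yaw":0},{"x":0,"y":0,"z":0.5,"yaw":0},{"x":0,"y":0,"z":0,"yaw":0}]'; python3 -m inch '[{"x":0,"y":0,"z":0,"yaw":0}]'
```

```text
time_s: 2.03
tcp_pos: [0.3914, -0.2967, 0.044]
eef_rot: [179.9, 0.7, -179.8]
contact_force: [-1.1, 0.8, -0.1]
gripper_width: 0.0497
time_s: 2.12
tcp_pos: [0.3917, -0.2972, 0.0447]
eef_rot: [179.9, 0.8, -179.8]
contact_force: [-0.1, -0.4, 0.6]
gripper_width: 0.0496
```

```bash
python3 -m inch '[{"x":0.24,"y":0.16,"z":0.2,"yaw":0},{"x":0,"y":0,"z":0.2,"yaw":0}]'; python3 -m inch '[{"x":0,"y":0,"z":0,"yaw":0},{"x":0,"y":0,"z":0,"yaw":0}]'
```

```text
time_s: 2.28
tcp_pos: [0.3872, -0.294, 0.037]
eef_rot: [-180.0, 1.0, -179.8]
contact_force: [-1.3, 1.1, -0.4]
gripper_width: 0.0498
time_s: 2.45
tcp_pos: [0.3874, -0.2941, 0.0378]
eef_rot: [-180.0, 1.1, -179.8]
contact_force: [0.0, -1.0, 0.2]
gripper_width: 0.0496
```

```bash
python3 -m inch '[{"x":0,"y":0,"z":0.2,"yaw":0},{"x":0,"y":0,"z":0,"yaw":0}]';python3 -m inch '[{"x":0,"y":0,"z":0,"yaw":0},{"x":0,"y":0,"z":0,"yaw":0},{"x":0,"y":0,"z":0,"yaw":0},{"x":0,"y":0,"z":0,"yaw":0}]' -1 25; python3 -m inch '[{"x":0,"y":0,"z":-0.6,"yaw":0},{"x":0,"y":0,"z":-1,"yaw":0},{"x":0,"y":0,"z":-1,"yaw":0},{"x":0,"y":0,"z":-1,"yaw":0},{"x":0,"y":0,"z":-1,"yaw":0}]'
```

```text
time_s: 2.62
tcp_pos: [0.3883, -0.2942, 0.0335]
eef_rot: [-179.9, 1.3, -179.8]
contact_force: [-1.0, 0.6, -0.7]
gripper_width: 0.0497
time_s: 2.95
tcp_pos: [0.3887, -0.2943, 0.0337]
eef_rot: [-179.9, 1.3, -179.8]
contact_force: [0.4, -0.3, -1.0]
gripper_width: 0.0294
time_s: 3.37
tcp_pos: [0.3816, -0.2926, 0.1467]
eef_rot: [179.8, 0.5, -179.9]
contact_force: [1.2, 0.1, -1.3]
gripper_width: 0.0292
```

```bash
python3 -m inch '[{"x":0,"y":0.5,"z":-1,"yaw":0},{"x":0,"y":1,"z":-1,"yaw":0},{"x":0,"y":1,"z":-1,"yaw":0},{"x":-0.4,"y":1,"z":0,"yaw":0},{"x":-0.4,"y":1,"z":0,"yaw":0}]'; python3 -m inch '[{"x":-0.4,"y":1,"z":0,"yaw":0},{"x":-0.4,"y":1,"z":0,"yaw":0},{"x":-0.4,"y":1,"z":0,"yaw":0},{"x":-0.4,"y":1,"z":0,"yaw":0},{"x":-0.4,"y":1,"z":0,"yaw":0}]'; python3 -m inch '[{"x":-0.4,"y":1,"z":0,"yaw":0},{"x":-0.4,"y":1,"z":0,"yaw":0},{"x":-0.4,"y":1,"z":0,"yaw":0},{"x":-0.4,"y":1,"z":0,"yaw":0},{"x":-0.4,"y":1,"z":0,"yaw":0}]'; python3 -m inch '[{"x":-0.4,"y":1,"z":0,"yaw":0},{"x":-0.4,"y":1,"z":0,"yaw":0},{"x":-0.4,"y":1,"z":0,"yaw":0},{"x":-0.4,"y":0.8,"z":0,"yaw":0},{"x":-0.4,"y":0.5,"z":0,"yaw":0}]'
```

```text
time_s: 3.78
tcp_pos: [0.401, -0.1803, 0.2313]
eef_rot: [179.9, 0.9, 179.7]
contact_force: [-0.3, 0.3, -2.1]
gripper_width: 0.0294
time_s: 4.2
tcp_pos: [0.4522, -0.0491, 0.2351]
eef_rot: [179.8, 1.2, 179.7]
contact_force: [-0.8, -0.7, -0.8]
gripper_width: 0.0294
time_s: 4.62
tcp_pos: [0.5029, 0.0827, 0.2368]
eef_rot: [179.7, 1.2, 179.7]
contact_force: [0.1, 0.1, -1.4]
gripper_width: 0.0295
time_s: 5.03
tcp_pos: [0.5539, 0.1979, 0.2373]
eef_rot: [179.8, 1.1, 179.9]
contact_force: [0.3, -0.8, -0.5]
gripper_width: 0.0293
```

```bash
python3 -m inch '[{"x":-0.5,"y":0.9,"z":0,"yaw":0},{"x":-0.5,"y":1,"z":0,"yaw":0},{"x":-0.5,"y":1,"z":0.3,"yaw":0},{"x":-0.5,"y":1,"z":0.3,"yaw":0},{"x":-0.3,"y":0.6,"z":0.3,"yaw":0}]'; python3 -m inch '[{"x":0,"y":0.2,"z":0.4,"yaw":0},{"x":0,"y":0,"z":0,"yaw":0},{"x":0,"y":0,"z":0,"yaw":0}]'
python3 - <<'E'
from h import *
im,P=shot('top')
cv2.imwrite('pics/j_side.png',0*im[:2,:2])
s=r.get_state();print(s['tcp_pos'],s['eef_rot'])
ims,Ps=shot('side')
np.set_printoptions(precision=4,suppress=True)
c=np.hstack([cv2.resize(ims[230:410,330:490],None,fx=2.5,fy=2.5),cv2.resize(im[140:260,150:270],(450,450))])
cv2.imwrite('pics/j1.png',c[:,:,::-1])
i=r.camera_info('side');K=i['mtx'];T=np.linalg.inv(i['pose'])
for q in ([.613,.323,.11],[.613,.323,0],s['tcp_pos']):
    p=K@(T[:3,:3]@np.array(q)+T[:3,3]);print(q,(p[:2]/p[2]).round(1),'crop',((p[:2]/p[2]-[330,230])*2.5).round())
Q=Ps[300:400,370:430].reshape(-1,3)
for a,b in((.10,.113),(.06,.09),(.02,.06)):
    k=Q[(Q[:,2]>a)&(Q[:,2]<b)&(Q[:,0]<.7)&(Q[:,0]>.5)];print(a,len(k),k.min(0),k.max(0))
E
```

```text
time_s: 5.45
tcp_pos: [0.6143, 0.3161, 0.2159]
eef_rot: [179.7, 1.1, 179.9]
contact_force: [-0.1, -0.1, -0.3]
gripper_width: 0.0293
time_s: 5.7
tcp_pos: [0.6139, 0.3236, 0.2004]
eef_rot: [179.9, 0.8, 180.0]
contact_force: [0.2, -0.4, 0.3]
gripper_width: 0.0293
[0.61351729 0.32320013 0.20015078] [179.94934329   0.78271554 179.96002442]
[0.613, 0.323, 0.11] [401.4 332.3] crop [178. 256.]
[0.613, 0.323, 0] [396.5 367.4] crop [166. 344.]
[0.6135 0.3232 0.2002] [405.8 300. ] crop [190. 175.]
0.1 289 [0.5797 0.2919 0.1   ] [0.6485 0.36   0.111 ]
0.06 741 [0.5748 0.2876 0.06  ] [0.6561 0.3671 0.09  ]
0.02 676 [0.5757 0.2913 0.02  ] [0.6555 0.3663 0.06  ]
```

View pics/j1.png

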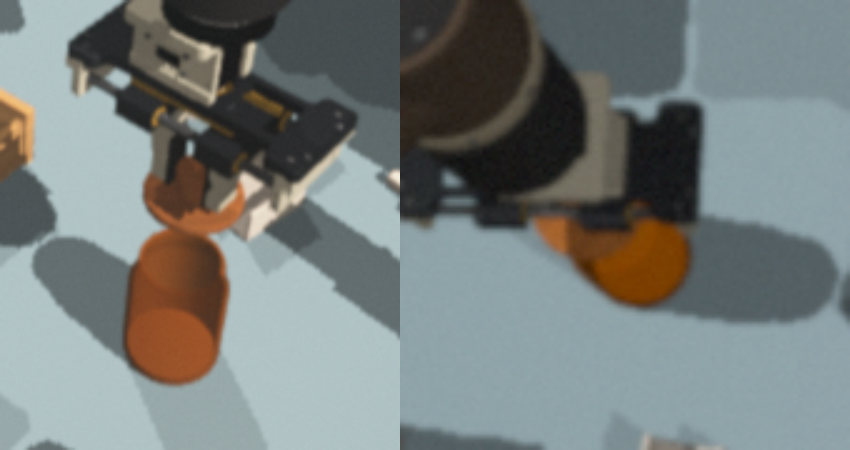

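```bash
python3 - <<'E'
from h import *
Z=np.load('/tmp/side.npz');P=Z['P'];im=Z['im'].astype(int)
o=(im[:,:,0]-im[:,:,2]>45)&(P[:,:,2]>.150)&(P[:,:,2]<.2)&(abs(P[:,:,0]-.61)<.08)&(abs(P[:,:,1]-.32)<.08)
Q=P[o];print(len(Q),Q.min(0),Q.max(0),np.median(Q,0))
print('circle',cv2.minEnclosingCircle(Q[:,:2].astype(np.float32)*1000))
for a in np.arange(.15,.2,.005):
  k=Q[(Q[:,2]>=a)&(Q[:,2]<a+.005)]
  if len(k): print(round(a,3),len(k),k.min(0).round(4),k.max(0).round(4))
n=(im[:,:,0]-im[:,:,2]>45)&(P[:,:,2]>.098)&(P[:,:,2]<.113)&(abs(P[:,:,0]-.61)<.06)&(abs(P[:,:,1]-.32)<.06)
print('neck',cv2.minEnclosingCircle(P[n][:,:2].astype(np.float32)*1000))
E
```

```text
465 [0.58220051 0.29069491 0.17420548] [0.64875776 0.36385467 0.19963934] [0.62616609 0.34075713 0.18224636]
circle ((611.7904663085938, 327.4742736816406), 37.471187591552734)
0.17 3 [0.6344 0.3341 0.1742] [0.6456 0.3527 0.1749]
0.175 60 [0.5901 0.2944 0.1756] [0.6472 0.3635 0.18  ]
0.18 346 [0.5822 0.2907 0.1801] [0.6488 0.3639 0.1849]
0.185 9 [0.6187 0.3014 0.1851] [0.6313 0.3492 0.1894]
0.19 24 [0.605  0.3023 0.1901] [0.6253 0.3566 0.1946]
0.195 23 [0.602  0.3255 0.1951] [0.6257 0.3568 0.1996]
neck ((614.747802734375, 326.8359069824219), 35.145267486572266)
```

```bash
python3 -m inch '[{"x":-0.12,"y":0,"z":0.4,"yaw":0},{"x":0,"y":0,"z":0.6,"yaw":0},{"x":0,"y":0,"z":0.6,"yaw":0},{"x":0,"y":0,"z":0.3,"yaw":0},{"x":0,"y":0,"z":0,"yaw":0}]'; python3 -m inch '[{"x":0,"y":0,"z":0,"yaw":0}]'
```

```text
time_s: 6.22
tcp_pos: [0.6186, 0.3199, 0.1557]
eef_rot: [179.6, 1.2, 179.8]
contact_force: [-0.6, -0.6, -0.6]
gripper_width: 0.0295
time_s: 6.3
tcp_pos: [0.6186, 0.3194, 0.1559]
eef_rot: [179.6, 1.2, 179.8]
contact_force: [0.1, 0.0, -0.4]
gripper_width: 0.0294
```

```bash
python3 -m inch '[{"x":0.1,"y":0.16,"z":0.2,"yaw":0},{"x":0,"y":0.04,"z":0.15,"yaw":0},{"x":0,"y":0,"z":0,"yaw":0}]'; python3 -m inch '[{"x":0,"y":0,"z":0,"yaw":0}]'
python3 - <<'E'
from h import *
im,P=shot('side')
im=im.astype(int)
o=(im[:,:,0]-im[:,:,2]>45)&(abs(P[:,:,0]-.61)<.06)&(abs(P[:,:,1]-.32)<.06)
z=P[:,:,2];s=r.get_state()['tcp_pos'];print(s)
for a,b in((s[2]-.034+.008,s[2]-.034+.02),(.098,.111)):
    Q=P[o&(z>a)&(z<b)];print(a,b,len(Q),cv2.minEnclosingCircle(Q[:,:2].astype(np.float32)*1000),Q.min(0),Q.max(0))
E
```

```text
time_s: 6.55
tcp_pos: [0.617, 0.3247, 0.1487]
eef_rot: [179.5, 1.3, 179.7]
contact_force: [0.5, 0.0, -0.5]
gripper_width: 0.0292
time_s: 6.63
tcp_pos: [0.6171, 0.325, 0.149]
eef_rot: [179.5, 1.3, 179.7]
contact_force: [0.7, -0.6, -0.2]
gripper_width: 0.0294
[0.61706277 0.32499559 0.14901153]
0.12301152714867253 0.1350115271486725 426 ((615.7750854492188, 329.0210266113281), 37.51784133911133) [0.5832293  0.29245893 0.12317554] [0.65277356 0.36615615 0.13496216]
0.098 0.111 177 ((620.977294921875, 330.3809814453125), 32.90122604370117) [0.60407758 0.30138406 0.09821704] [0.64965736 0.36117234 0.11047381]
```

```bash
python3 -m inch '[{"x":0.05,"y":-0.06,"z":0.2,"yaw":0},{"x":0.03,"y":0,"z":0.2,"yaw":0},{"x":0,"y":0,"z":0,"yaw":0}]'; python3 -m inch '[{"x":0,"y":0,"z":0.2,"yaw":0},{"x":0,"y":0,"z":0,"yaw":0}]'
```

```text
time_s: 6.93
tcp_pos: [0.6154, 0.3239, 0.1389]
eef_rot: [179.5, 1.4, 179.8]
contact_force: [-0.6, -0.4, -1.2]
gripper_width: 0.0293
time_s: 7.1
tcp_pos: [0.616, 0.3243, 0.134]
eef_rot: [179.4, 1.5, 179.8]
contact_force: [-0.1, -0.4, -1.6]
gripper_width: 0.0293
```

```bash
python3 -m inch '[{"x":0,"y":0,"z":0.1,"yaw":0},{"x":0,"y":0,"z":0,"yaw":0}]'; python3 -m inch '[{"x":0,"y":0,"z":0.1,"yaw":0},{"x":0,"y":0,"z":0,"yaw":0}]'
```

```text
time_s: 7.27
tcp_pos: [0.6172, 0.3247, 0.1342]
eef_rot: [179.4, 1.6, 179.8]
contact_force: [-0.8, 0.5, -0.7]
gripper_width: 0.0292
time_s: 7.43
tcp_pos: [0.6183, 0.3251, 0.1341]
eef_rot: [179.3, 1.8, 179.9]
contact_force: [-1.0, -0.1, -0.6]
gripper_width: 0.0294
```

```bash
python3 -m inch '[{"x":0.1,"y":-0.04,"z":0.22,"yaw":0},{"x":0,"y":0,"z":0,"yaw":0}]'; python3 - <<'E'
from h import *
im,P=shot('side')
c=cv2.resize(im[250:400,340:480],None,fx=4,fy=4);cv2.imwrite('pics/j2.png',c[:,:,::-1])
im=im.astype(int);z=P[:,:,2];o=(im[:,:,0]-im[:,:,2]>45)&(abs(P[:,:,0]-.61)<.06)&(abs(P[:,:,1]-.32)<.06)
Q=P[o&(z>.105)&(z<.135)];h,e=np.histogram(Q[:,2],np.arange(.1,.14,.003));print(h,e)
E
```

```text
time_s: 7.6
tcp_pos: [0.6194, 0.3257, 0.134]
eef_rot: [179.1, 2.3, 180.0]
contact_force: [-1.5, -0.2, -1.1]
gripper_width: 0.0296
[  0   0   2  23  65 274  70   7  13  14   6  10   0] [0.1   0.103 0.106 0.109 0.112 0.115 0.118 0.121 0.124 0.127 0.13  0.133
 0.136 0.139]
```

View pics/j2.png

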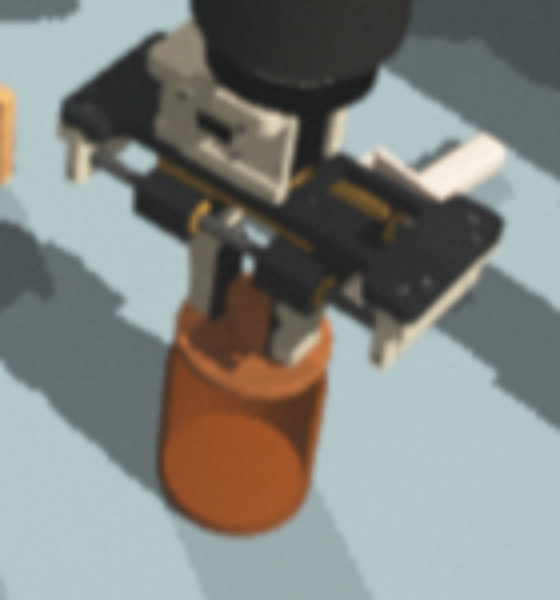

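The disc top is at z≈0.117 and the disc sits on the rim, so the lid is home. Releasing and rising.

```bash
python3 -m inch '[{"x":0,"y":0,"z":0,"yaw":0},{"x":0,"y":0,"z":0,"yaw":0},{"x":0,"y":0,"z":0,"yaw":0},{"x":0,"y":0,"z":-0.2,"yaw":0},{"x":0,"y":0,"z":-0.4,"yaw":0}]' 0.1 15; python3 -m inch '[{"x":0,"y":0,"z":-0.6,"yaw":0},{"x":0,"y":0,"z":-1,"yaw":0},{"x":0,"y":0,"z":-1,"yaw":0},{"x":0,"y":0,"z":-1,"yaw":0},{"x":0,"y":0,"z":-0.5,"yaw":0}]'
```

```text
time_s: 8.07
tcp_pos: [0.6164, 0.3239, 0.1441]
eef_rot: [179.4, 1.9, 179.9]
contact_force: [-0.4, 0.7, 0.0]
gripper_width: 0.0477
time_s: 8.48
tcp_pos: [0.6118, 0.3217, 0.2505]
eef_rot: [179.6, 1.6, 179.9]
contact_force: [-0.1, 0.4, 0.4]
gripper_width: 0.0484
```

```bash
python3 -m inch '[{"x":0.8,"y":-0.1,"z":0,"yaw":0.75},{"x":1,"y":-0.1,"z":0,"yaw":0.75},{"x":1,"y":-0.1,"z":0,"yaw":0.75},{"x":1,"y":0,"z":0.3,"yaw":0},{"x":1,"y":0,"z":0.5,"yaw":0}]'; python3 -m inch '[{"x":1,"y":0,"z":0.5,"yaw":0},{"x":1,"y":0,"z":0.5,"yaw":0},{"x":1,"y":0,"z":0.5,"yaw":0},{"x":0.8,"y":0,"z":0.5,"yaw":0},{"x":0.3,"y":0,"z":0.3,"yaw":0}]'; python3 -m inch '[{"x":0,"y":0,"z":0,"yaw":0}]'
```

```text
time_s: 8.9
tcp_pos: [0.496, 0.3276, 0.2371]
eef_rot: [178.7, 2.2, 170.2]
contact_force: [0.3, 1.2, 0.3]
gripper_width: 0.0483
time_s: 9.32
tcp_pos: [0.3913, 0.3466, 0.1781]
eef_rot: [178.4, 2.3, 170.2]
contact_force: [-0.8, 0.1, -0.3]
gripper_width: 0.0481
time_s: 9.4
tcp_pos: [0.3898, 0.3463, 0.1775]
eef_rot: [178.4, 2.2, 170.3]
contact_force: [0.3, -0.3, 0.3]
gripper_width: 0.0484
```

```bash
python3 -m inch '[{"x":0.3,"y":-0.9,"z":0.5,"yaw":0},{"x":0.3,"y":-0.9,"z":1,"yaw":0},{"x":0.2,"y":-0.4,"z":1,"yaw":0},{"x":0,"y":0,"z":1,"yaw":0},{"x":0,"y":0,"z":0.4,"yaw":0}]'; python3 -m inch '[{"x":0,"y":0,"z":0,"yaw":0}]'
python3 - <<'E'
from h import *
im,P=shot('side');print(r.get_state()['tcp_pos'],r.get_state()['eef_rot'])
cv2.imwrite('pics/s2.png',cv2.resize(im[220:420,340:540],None,fx=3,fy=3)[:,:,::-1])
imi=im.astype(int);w=(im.min(-1)>120)&(imi[:,:,0]-imi[:,:,2]>-5)
for x0 in(.325,.335,.345,.355,.365,.375):
    k=P[w&(P[:,:,2]>.012)&(P[:,:,2]<.024)&(abs(P[:,:,0]-x0)<.005)&(abs(P[:,:,1]-.29)<.03)]
    if len(k):print(x0,len(k),k[:,1].min(),k[:,1].max(),np.median(k[:,2]))
E
```

```text
time_s: 9.82
tcp_pos: [0.3699, 0.3014, 0.0824]
eef_rot: [177.7, 2.6, 170.5]
contact_force: [0.3, -0.7, -0.6]
gripper_width: 0.0484
time_s: 9.9
tcp_pos: [0.3702, 0.3005, 0.0812]
eef_rot: [177.8, 2.6, 170.5]
contact_force: [0.1, -0.2, -0.3]
gripper_width: 0.0482
[0.3704675  0.30093791 0.08199998] [177.80691552   2.61806711 170.46698894]
0.325 7 0.2937619254711318 0.3021788652665136 0.015892400594725187
0.335 26 0.2933064862878473 0.3121974108915032 0.015808720190534697
0.345 30 0.29102669645867263 0.31161173249114504 0.01560849054437391
0.355 27 0.2886333182583713 0.3069239509392329 0.01610921226634987
0.365 23 0.2862313639983347 0.30686383028191283 0.01696416838980075
0.375 31 0.2861348734501645 0.3053127630753007 0.01661979384344625
```

View pics/s2.png

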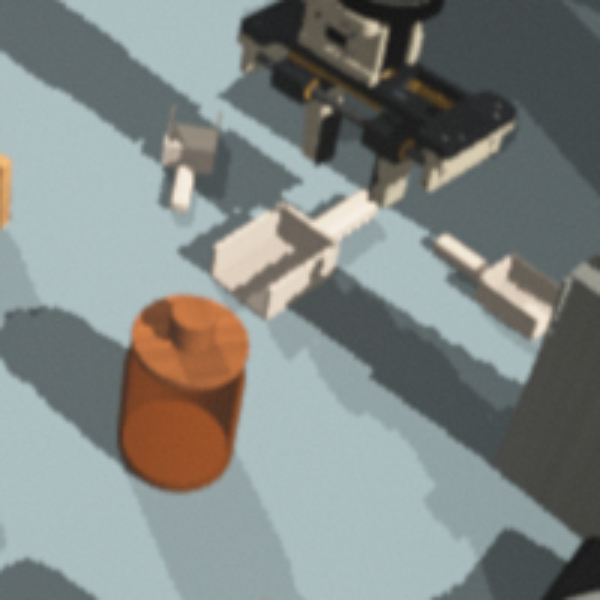

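The lid sits flat on the jar (190,340 in the crop), and the gripper is over the scoop handle. Descending.

```bash
python3 -m inch '[{"x":0.4,"y":-0.2,"z":0.6,"yaw":0},{"x":0.1,"y":-0.1,"z":0.6,"yaw":0},{"x":0,"y":0,"z":0.4,"yaw":0},{"x":0,"y":0,"z":0,"yaw":0}]'; python3 -m inch '[{"x":0,"y":0,"z":0,"yaw":0}]'
```

```text
time_s: 10.28
tcp_pos: [0.3635, 0.3019, 0.0456]
eef_rot: [177.3, 2.9, 170.4]
contact_force: [-0.9, -0.8, -0.1]
gripper_width: 0.0485
time_s: 10.37
tcp_pos: [0.3643, 0.3028, 0.0466]
eef_rot: [177.3, 2.9, 170.4]
contact_force: [-0.4, 0.0, -0.4]
gripper_width: 0.0477
```

```bash
python3 -m inch '[{"x":0.05,"y":-0.3,"z":0.6,"yaw":0},{"x":0.1,"y":-0.1,"z":0.5,"yaw":0},{"x":0,"y":0,"z":0,"yaw":0}]'; python3 -m inch '[{"x":0,"y":0,"z":0,"yaw":0}]'
```

```text
time_s: 10.62
tcp_pos: [0.3637, 0.2989, 0.0225]
eef_rot: [176.8, 3.1, 170.5]
contact_force: [-0.3, -0.2, 0.5]
gripper_width: 0.048
time_s: 10.7
tcp_pos: [0.3643, 0.2996, 0.0235]
eef_rot: [176.8, 3.1, 170.5]
contact_force: [0.2, 0.9, -0.4]
gripper_width: 0.048
```

```bash
python3 -m inch '[{"x":0.05,"y":-0.2,"z":0.26,"yaw":0},{"x":0,"y":0,"z":0,"yaw":0}]'; python3 -m inch '[{"x":0,"y":0,"z":0,"yaw":0},{"x":0,"y":0,"z":0,"yaw":0},{"x":0,"y":0,"z":0,"yaw":0},{"x":0,"y":0,"z":0,"yaw":0},{"x":0,"y":0,"z":0,"yaw":0}]' -1 25; python3 -m inch '[{"x":0,"y":0,"z":-0.5,"yaw":0},{"x":0,"y":0,"z":-1,"yaw":0},{"x":0,"y":0,"z":-1,"yaw":0},{"x":0,"y":0,"z":-1,"yaw":0},{"x":0,"y":0,"z":-1,"yaw":0}]'
```

```text
time_s: 10.87
tcp_pos: [0.3637, 0.2966, 0.0184]
eef_rot: [176.6, 3.2, 170.5]
contact_force: [0.0, -0.5, -0.3]
gripper_width: 0.0482
time_s: 11.28
tcp_pos: [0.3645, 0.2978, 0.0203]
eef_rot: [176.4, 3.3, 170.5]
contact_force: [-0.3, -0.5, -0.1]
gripper_width: 0.0205
time_s: 11.7
tcp_pos: [0.3546, 0.2879, 0.1308]
eef_rot: [177.2, 3.0, 170.5]
contact_force: [-0.1, 0.4, -0.0]
gripper_width: 0.0198
```

```bash
python3 -m inch '[{"x":0,"y":-0.5,"z":-0.6,"yaw":-0.5},{"x":0,"y":-1,"z":-0.6,"yaw":-0.5},{"x":0,"y":-1,"z":0,"yaw":-0.5},{"x":-0.3,"y":-1,"z":0,"yaw":-0.5},{"x":-0.5,"y":-1,"z":0,"yaw":-0.4}]'; python3 -m inch '[{"x":-0.5,"y":-1,"z":0,"yaw":0},{"x":-0.5,"y":-1,"z":0,"yaw":0},{"x":-0.5,"y":-1,"z":0,"yaw":0},{"x":-0.5,"y":-1,"z":0,"yaw":0},{"x":-0.5,"y":-1,"z":0,"yaw":0}]';  python3 -m inch '[{"x":-0.5,"y":-0.6,"z":0,"yaw":0},{"x":-0.3,"y":-0.3,"z":0,"yaw":0},{"x":0,"y":0,"z":0,"yaw":0}]'
```

```text
time_s: 12.12
tcp_pos: [0.364, 0.177, 0.1647]
eef_rot: [177.1, 3.8, -179.2]
contact_force: [0.5, 0.3, -0.8]
gripper_width: 0.0203
time_s: 12.53
tcp_pos: [0.4293, 0.0473, 0.1641]
eef_rot: [176.9, 4.0, -178.8]
contact_force: [0.8, 0.6, -0.2]
gripper_width: 0.0202
time_s: 12.78
tcp_pos: [0.4513, 0.0198, 0.1639]
eef_rot: [176.9, 4.0, -179.1]
contact_force: [-0.4, 0.3, -0.9]
gripper_width: 0.0199
```

```bash
python3 -m inch '[{"x":-0.7,"y":-0.5,"z":0,"yaw":0},{"x":-1,"y":-0.5,"z":0.2,"yaw":0},{"x":-1,"y":-0.2,"z":0.5,"yaw":0},{"x":-0.5,"y":0,"z":0.7,"yaw":0},{"x":0,"y":0,"z":0.4,"yaw":0}]'; python3 -m inch '[{"x":0,"y":0,"z":0,"yaw":0}]'
python3 - <<'E'
from h import *
shot('top');im,P=shot('side')
imi=im.astype(int)
w=(imi.min(-1)>110)&(imi[:,:,0]-imi[:,:,2]>-5)&(P[:,:,2]>.07)&(abs(P[:,:,0]-.6)<.1)&(abs(P[:,:,1])<.06)&(P[:,:,2]<.2)
s=r.get_state();print(s['tcp_pos'],s['eef_rot']);Q=P[w];print(len(Q),Q.min(0),Q.max(0))
cv2.imwrite('pics/d1.png',cv2.resize(im[130:330,180:400],None,fx=3,fy=3)[:,:,::-1])
E
```

```text
time_s: 13.2
tcp_pos: [0.5377, -0.0072, 0.1241]
eef_rot: [176.8, 4.3, -179.2]
contact_force: [-0.7, -0.3, -0.7]
gripper_width: 0.0199
time_s: 13.28
tcp_pos: [0.5364, -0.0071, 0.1217]
eef_rot: [176.8, 4.0, -179.2]
contact_force: [-1.0, 0.4, -1.1]
gripper_width: 0.0204
[ 0.53659971 -0.00693349  0.12352774] [ 176.81001854    4.13585716 -179.13277238]
920 [ 0.50045705 -0.03712319  0.07003361] [0.64575115 0.05925093 0.17717787]
```

View pics/d1.png

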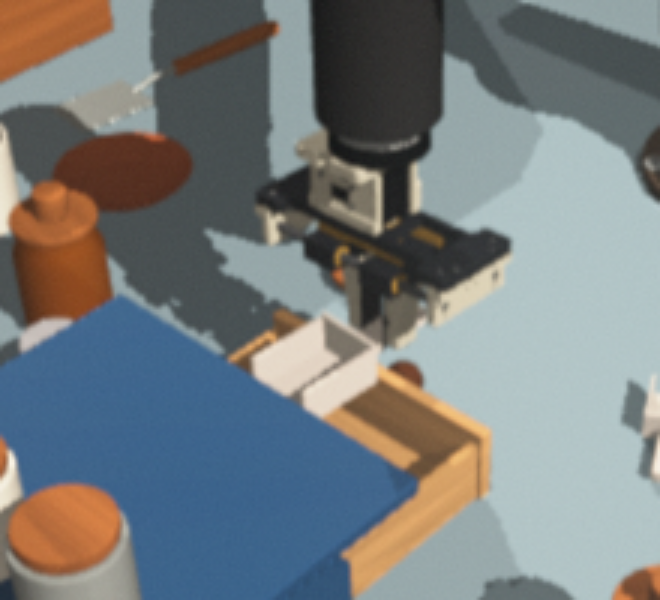

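The scoop is held in line with the drawer, with its tip at x≈0.646, just short of the board edge. I'll lower it to between the panel top and the board's underside, then slide it in.

```bash
python3 -m inch '[{"x":0.1,"y":-0.1,"z":0.5,"yaw":0.1},{"x":0,"y":0,"z":0.15,"yaw":0},{"x":0,"y":0,"z":0,"yaw":0}]'; python3 -m inch '[{"x":0,"y":0,"z":0,"yaw":0}]'
```

```text
time_s: 13.63
tcp_pos: [0.5344, -0.0072, 0.1097]
eef_rot: [176.7, 4.3, -179.4]
contact_force: [0.0, -0.2, 0.3]
gripper_width: 0.0199
time_s: 13.72
tcp_pos: [0.5341, -0.0069, 0.1106]
eef_rot: [176.7, 4.3, -179.4]
contact_force: [0.4, -0.1, -0.5]
gripper_width: 0.0201
```

```bash
python3 -m inch '[{"x":0,"y":-0.15,"z":0.32,"yaw":0},{"x":0,"y":0,"z":0,"yaw":0}]'; python3 -m inch '[{"x":-0.4,"y":0,"z":0.1,"yaw":0},{"x":-0.6,"y":0,"z":0.1,"yaw":0},{"x":-0.5,"y":0,"z":0.1,"yaw":0}]'
```

```text
time_s: 13.88
tcp_pos: [0.5351, -0.0096, 0.1039]
eef_rot: [176.7, 4.5, -179.3]
contact_force: [0.0, -0.1, -0.5]
gripper_width: 0.0201
time_s: 14.13
tcp_pos: [0.5736, -0.0088, 0.1007]
eef_rot: [176.6, 4.6, -179.2]
contact_force: [0.9, 0.3, -0.8]
gripper_width: 0.02
```

```bash
python3 -m inch '[{"x":-0.5,"y":0,"z":0,"yaw":0},{"x":-0.2,"y":0,"z":0,"yaw":0},{"x":0,"y":0,"z":0,"yaw":0}]'; python3 -m inch '[{"x":0,"y":0,"z":0.4,"yaw":0},{"x":0.1,"y":0,"z":0.5,"yaw":0},{"x":0,"y":0,"z":0,"yaw":0}]'
```

```text
time_s: 14.38
tcp_pos: [0.5955, -0.0087, 0.1018]
eef_rot: [176.7, 4.7, -179.2]
contact_force: [-0.6, 0.1, 0.1]
gripper_width: 0.0202
time_s: 14.63
tcp_pos: [0.5954, -0.0075, 0.0783]
eef_rot: [176.6, 4.8, -179.3]
contact_force: [-0.3, -0.1, -0.3]
gripper_width: 0.0195
```

```bash
python3 -m inch '[{"x":0.2,"y":-0.1,"z":0.5,"yaw":0},{"x":0.1,"y":0,"z":0.5,"yaw":0},{"x":0,"y":0,"z":0.4,"yaw":0},{"x":0,"y":0,"z":0,"yaw":0}]'; python3 -m inch '[{"x":0,"y":0,"z":0,"yaw":0}]'
```

```text
time_s: 14.97
tcp_pos: [0.5882, -0.0082, 0.0407]
eef_rot: [176.7, 4.7, -179.3]
contact_force: [-0.6, -0.7, -1.3]
gripper_width: 0.0198
time_s: 15.05
tcp_pos: [0.5879, -0.0083, 0.0404]
eef_rot: [176.7, 4.6, -179.3]
contact_force: [-0.0, 0.1, -1.0]
gripper_width: 0.0196
```

```bash
python3 -m inch '[{"x":0,"y":0,"z":0.2,"yaw":0},{"x":0,"y":0,"z":0,"yaw":0}]'; python3 -m inch '[{"x":0,"y":0,"z":0,"yaw":0},{"x":0,"y":0,"z":0,"yaw":0},{"x":0,"y":0,"z":0,"yaw":0},{"x":0,"y":0,"z":0,"yaw":0}]' 0.1; python3 -m inch '[{"x":0,"y":0,"z":-0.3,"yaw":0},{"x":0,"y":0,"z":-0.8,"yaw":0},{"x":0.2,"y":0,"z":-1,"yaw":0},{"x":0.3,"y":0,"z":-1,"yaw":0},{"x":0.4,"y":0,"z":-1,"yaw":0}]'
```

```text
time_s: 15.22
tcp_pos: [0.5895, -0.0079, 0.0366]
eef_rot: [176.7, 4.7, -179.2]
contact_force: [-0.5, -0.3, -0.6]
gripper_width: 0.0197
time_s: 15.55
tcp_pos: [0.5905, -0.0076, 0.038]
eef_rot: [176.6, 4.9, -179.2]
contact_force: [-0.5, -0.6, 0.7]
gripper_width: 0.0407
time_s: 15.97
tcp_pos: [0.5568, -0.0148, 0.1376]
eef_rot: [176.8, 4.3, -179.2]
contact_force: [0.9, 0.7, 0.5]
gripper_width: 0.048
```

```bash
python3 -m inch '[{"x":0.4,"y":0,"z":-1,"yaw":0},{"x":0,"y":0,"z":-1,"yaw":0},{"x":0,"y":0,"z":-1,"yaw":0},{"x":0,"y":0,"z":-1,"yaw":0},{"x":0,"y":0,"z":-1,"yaw":0}]' -1; python3 -m inch '[{"x":-0.5,"y":0,"z":-1,"yaw":0},{"x":-1,"y":0,"z":-1,"yaw":0},{"x":-1,"y":0,"z":-1,"yaw":0},{"x":-1,"y":0,"z":-0.5,"yaw":0},{"x":-1,"y":0,"z":0,"yaw":0}]'
python3 - <<'E'
from h import *
im,P=shot('top')
cv2.imwrite('pics/d2.png',cv2.resize(im[160:270,270:410],None,fx=4,fy=4)[:,:,::-1])
im,P=shot('side')
cv2.imwrite('pics/d3.png',cv2.resize(im[130:330,180:400],None,fx=3,fy=3)[:,:,::-1])
print(r.get_state()['joints'])
E
```

```text
time_s: 16.38
tcp_pos: [0.5324, -0.0233, 0.271]
eef_rot: [176.7, 4.4, -179.2]
contact_force: [0.5, 0.1, -1.2]
gripper_width: 0.0206
time_s: 16.8
tcp_pos: [0.6352, -0.029, 0.3866]
eef_rot: [176.6, 5.4, -179.2]
contact_force: [0.7, 0.7, 0.1]
gripper_width: 0.0006
[  13.62695998   10.88029414    6.56263757   -2.2070587   -79.96140921
 -102.42824124]
```

View pics/d3.png

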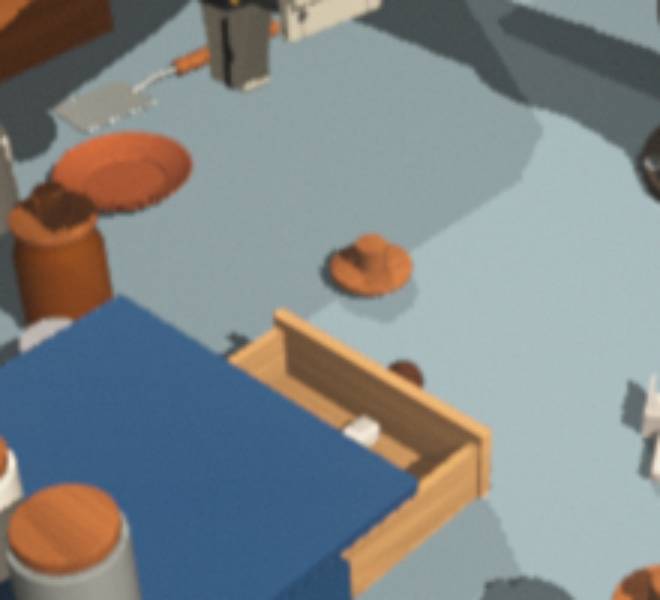

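The scoop is down in the drawer; its handle end is visible at (362,432) in the crop. The moves have no tilt axis, so I'll drive out to the reach limit in free air, well above the stock, and see whether the tool tilts forward.

```bash
for i in 1 ; do python3 -m inch '[{"x":-1,"y":0,"z":0,"yaw":0},{"x":-1,"y":0,"z":0,"yaw":0},{"x":-1,"y":0,"z":0,"yaw":0},{"x":-1,"y":0,"z":0,"yaw":0},{"x":-1,"y":0,"z":0,"yaw":0}]'; python3 -m inch '[{"x":-1,"y":0,"z":0,"yaw":0},{"x":-1,"y":0,"z":0,"yaw":0},{"x":-1,"y":0,"z":0,"yaw":0},{"x":-1,"y":0,"z":0,"yaw":0},{"x":-1,"y":0,"z":0,"yaw":0}]'; done; python3 -c "
from plant import r;print(r.get_state()['joints'])"
```

```text
time_s: 17.32
tcp_pos: [0.7579, -0.0275, 0.3974]
eef_rot: [176.5, 5.1, -179.2]
contact_force: [0.0, -0.2, 0.3]
gripper_width: 0.0002
time_s: 17.73
tcp_pos: [0.8829, -0.0259, 0.4109]
eef_rot: [176.5, 5.0, -179.2]
contact_force: [1.5, 0.3, 0.6]
gripper_width: 0.0
[  9.70101069  39.29775814  54.35010919  -2.73859718 -99.60022919
 -99.3635712 ]
```

```bash
python3 -m inch '[{"x":-1,"y":0,"z":0,"yaw":0},{"x":-1,"y":0,"z":0,"yaw":0},{"x":-1,"y":0,"z":0,"yaw":0},{"x":-1,"y":0,"z":0,"yaw":0},{"x":-1,"y":0,"z":0,"yaw":0}]'; python3 -c "
from plant import r;print(r.get_state()['joints'])"
```

```text
time_s: 18.15
tcp_pos: [0.9595, -0.0228, 0.3749]
eef_rot: [177.2, 6.2, -179.4]
contact_force: [-0.0, 0.7, -1.1]
gripper_width: 0.0006
[   9.4433408    50.69802688   71.60385151   -1.90439724 -104.34513736
  -99.29885407]
```

```bash
python3 -m inch '[{"x":-0.6,"y":0,"z":-0.4,"yaw":0},{"x":-0.6,"y":0,"z":-0.4,"yaw":0},{"x":-0.6,"y":0,"z":-0.4,"yaw":0}]'; python3 -c "
from plant import r;print(r.get_state()['joints'])"
```

```text
time_s: 18.4
tcp_pos: [0.9681, -0.021, 0.391]
eef_rot: [177.4, 8.7, -179.5]
contact_force: [0.0, -0.0, 0.1]
gripper_width: 0.0005
[   9.73374749   49.99748113   71.71228717   -1.17933206 -102.67784419
  -99.39363102]
```

The tilt grows as wanted: pitch went from 5° to 8.7° with z held. Continuing out here with z watched.

```bash
python3 -m inch '[{"x":-1,"y":0,"z":-0.6,"yaw":0},{"x":-1,"y":0,"z":-0.6,"yaw":0},{"x":-1,"y":0,"z":-0.6,"yaw":0},{"x":-1,"y":0,"z":-0.6,"yaw":0},{"x":-1,"y":0,"z":-0.6,"yaw":0}]'; python3 -c "
from plant import r;print(r.get_state()['joints'])"
```

```text
time_s: 18.82
tcp_pos: [0.9854, -0.0193, 0.4497]
eef_rot: [178.1, 16.2, -179.8]
contact_force: [-0.3, -0.6, 0.1]
gripper_width: 0.0006
[ 10.47942522  47.26358268  71.70137581   1.01926251 -98.15506414
 -99.72648235]
```

```bash
python3 -m inch '[{"x":-1,"y":0,"z":-0.3,"yaw":0},{"x":-1,"y":0,"z":-0.3,"yaw":0},{"x":-1,"y":0,"z":-0.3,"yaw":0},{"x":-1,"y":0,"z":-0.3,"yaw":0},{"x":-1,"y":0,"z":-0.3,"yaw":0}]'; python3 -m inch '[{"x":-1,"y":0,"z":-0.2,"yaw":0},{"x":-1,"y":0,"z":-0.2,"yaw":0},{"x":-1,"y":0,"z":-0.2,"yaw":0},{"x":-1,"y":0,"z":-0.2,"yaw":0},{"x":-1,"y":0,"z":-0.2,"yaw":0}]'; python3 -c "
from plant import r;print(r.get_state()['joints'])"
```

```text
time_s: 19.23
tcp_pos: [1.0148, -0.0164, 0.4788]
eef_rot: [178.8, 22.6, -180.0]
contact_force: [1.2, 0.2, 0.3]
gripper_width: 0.0007
time_s: 19.65
tcp_pos: [1.046, -0.0131, 0.4996]
eef_rot: [179.5, 28.3, 179.9]
contact_force: [0.0, -1.3, -0.3]
gripper_width: 0.0001
[  11.60388839   46.66906605   71.64280829    5.03543145  -87.05552535
 -100.55372615]
```

```bash
python3 -m inch '[{"x":-1,"y":0,"z":-0.3,"yaw":0},{"x":-1,"y":0,"z":-0.3,"yaw":0},{"x":-1,"y":0,"z":-0.3,"yaw":0},{"x":-1,"y":0,"z":-0.3,"yaw":0},{"x":-1,"y":0,"z":-0.3,"yaw":0}]'; python3 -m inch '[{"x":-1,"y":0,"z":-0.3,"yaw":0},{"x":-1,"y":0,"z":-0.3,"yaw":0},{"x":-1,"y":0,"z":-0.3,"yaw":0},{"x":-1,"y":0,"z":-0.3,"yaw":0},{"x":-1,"y":0,"z":-0.3,"yaw":0}]'; python3 -c "
from plant import r;print(r.get_state()['joints'])"
```

```text
time_s: 20.07
tcp_pos: [1.0623, -0.0102, 0.5427]
eef_rot: [-179.8, 34.2, 179.9]
contact_force: [-1.0, 0.9, -0.5]
gripper_width: 0.0003
time_s: 20.48
tcp_pos: [1.0692, -0.0073, 0.5985]
eef_rot: [-179.1, 40.2, 180.0]
contact_force: [-0.0, 0.3, 0.5]
gripper_width: 0.0004
[  13.05273718   43.72027759   71.65872286    9.5012231   -78.78769021
 -101.93474498]
```

Pitch is 40°. Now I'll back out diagonally along tool x, over the shelf, to in front of the knob.

```bash
python3 -m inch '[{"x":1,"y":0,"z":-0.5,"yaw":0},{"x":1,"y":0,"z":-0.5,"yaw":0},{"x":1,"y":0,"z":-0.5,"yaw":0},{"x":1,"y":0,"z":-0.5,"yaw":0},{"x":1,"y":0,"z":-0.5,"yaw":0}]'; python3 -m inch '[{"x":1,"y":0,"z":-0.4,"yaw":0},{"x":1,"y":0,"z":-0.4,"yaw":0},{"x":1,"y":0,"z":-0.4,"yaw":0},{"x":1,"y":0,"z":-0.4,"yaw":0},{"x":1,"y":0,"z":-0.4,"yaw":0}]'; python3 -m inch '[{"x":1,"y":0,"z":-0.4,"yaw":0},{"x":1,"y":0,"z":-0.4,"yaw":0},{"x":1,"y":0,"z":-0.4,"yaw":0},{"x":1,"y":0,"z":-0.4,"yaw":0},{"x":1,"y":0,"z":-0.4,"yaw":0}]'; python3 -c "
from plant import r;print(r.get_state()['joints'])"
```

```text
time_s: 20.9
tcp_pos: [0.9496, -0.0042, 0.5616]
eef_rot: [-179.0, 40.5, -179.9]
contact_force: [1.2, 0.8, 0.9]
gripper_width: 0.0003
time_s: 21.32
tcp_pos: [0.8131, -0.0038, 0.5224]
eef_rot: [-179.1, 41.1, -179.9]
contact_force: [-0.6, 0.3, 0.1]
gripper_width: 0.0005
time_s: 21.73
tcp_pos: [0.6783, -0.0034, 0.481]
eef_rot: [-179.3, 41.7, -179.8]
contact_force: [0.0, 0.4, -0.2]
gripper_width: 0.0003
[  23.43968674   -6.76948045  -22.1328015    26.16320849  -38.53577558
 -128.88978401]
```

```bash
python3 -m inch '[{"x":1,"y":0,"z":0.1,"yaw":0},{"x":1,"y":0,"z":0.1,"yaw":0},{"x":1,"y":0,"z":0.1,"yaw":0},{"x":1,"y":0,"z":0.2,"yaw":0},{"x":1,"y":0,"z":0.2,"yaw":0}]'; python3 -m inch '[{"x":1,"y":-0.1,"z":0.3,"yaw":0},{"x":1,"y":-0.1,"z":0.3,"yaw":0},{"x":1,"y":-0.1,"z":0.3,"yaw":0},{"x":1,"y":-0.1,"z":0.3,"yaw":0},{"x":1,"y":0,"z":0.3,"yaw":0}]'; python3 -c "
from plant import r;print(r.get_state()['joints'])"
```

```text
time_s: 22.15
tcp_pos: [0.591, -0.002, 0.3909]
eef_rot: [-179.9, 42.8, -179.9]
contact_force: [0.1, -0.0, 0.1]
gripper_width: 0.0005
time_s: 22.57
tcp_pos: [0.5353, -0.0133, 0.3163]
eef_rot: [179.0, 42.1, -179.7]
contact_force: [-1.1, -0.6, -0.5]
gripper_width: 0.0006
[  19.55785927  -18.12118915  -58.20094516   52.57703059  -14.9452654
 -156.09438712]
```

The inner joint limit (J3) shows up here, so full tilt isn't available this close in. I'll go on down slowly and let the limit trade tilt for position.

```bash
python3 -m inch '[{"x":0.8,"y":0,"z":0.3,"yaw":0},{"x":0.8,"y":0,"z":0.3,"yaw":0},{"x":0.8,"y":0,"z":0.3,"yaw":0}]';python3 -c "
from plant import r;print(r.get_state()['joints'])"; python3 -m inch '[{"x":0.8,"y":0,"z":0.3,"yaw":0},{"x":0.8,"y":0,"z":0.3,"yaw":0},{"x":0.8,"y":0,"z":0.3,"yaw":0}]'; python3 -c "
from plant import r;print(r.get_state()['joints'])"
```

```text
time_s: 22.82
tcp_pos: [0.5163, -0.023, 0.2942]
eef_rot: [177.8, 39.8, -179.7]
contact_force: [0.2, 0.3, -0.2]
gripper_width: 0.0005
[  21.53732074  -18.83470778  -58.2230974    43.46007964  -16.49934067
 -148.73809832]
time_s: 23.07
tcp_pos: [0.4956, -0.034, 0.2691]
eef_rot: [176.2, 37.6, -179.5]
contact_force: [-0.7, 0.3, -0.2]
gripper_width: 0.0005
[  22.31321788  -19.35588727  -58.22316714   34.08228867  -17.19948865
 -140.23388576]
```

```bash
python3 -m inch '[{"x":0.9,"y":0.3,"z":0.7,"yaw":0},{"x":0.9,"y":0.3,"z":0.7,"yaw":0},{"x":0.9,"y":0.3,"z":0.7,"yaw":0},{"x":0.9,"y":0.3,"z":0.7,"yaw":0}]'; python3 -c "
from plant import r;print(r.get_state()['joints'])"
```

```text
time_s: 23.4
tcp_pos: [0.4875, -0.0277, 0.2102]
eef_rot: [172.7, 34.1, -179.0]
contact_force: [-0.5, -0.4, -0.6]
gripper_width: 0.0004
[  21.89250682  -14.32533045  -58.2080742    21.77011505  -12.45159402
 -128.56013472]
```

```bash
python3 -m inch '[{"x":1,"y":0.3,"z":0.5,"yaw":0},{"x":1,"y":0.3,"z":0.5,"yaw":0},{"x":1,"y":0.3,"z":0.5,"yaw":0},{"x":1,"y":0.3,"z":0.5,"yaw":0}]'; python3 -c "
from plant import r;print(r.get_state()['joints'])"; python3 -m inch '[{"x":1,"y":0,"z":0.5,"yaw":0},{"x":1,"y":0,"z":0.5,"yaw":0},{"x":1,"y":0,"z":0.5,"yaw":0},{"x":1,"y":0,"z":0.5,"yaw":0}]'; python3 -c "
from plant import r;print(r.get_state()['joints'])"
```

```text
time_s: 23.73
tcp_pos: [0.4515, -0.024, 0.1404]
eef_rot: [168.7, 32.1, -178.5]
contact_force: [1.2, -0.1, -0.3]
gripper_width: 0.0004
[ 2.20632678e+01 -9.88609790e+00 -5.81916031e+01  1.89988039e-02
 -7.87445141e+00 -1.07294906e+02]
time_s: 24.07
tcp_pos: [0.3913, -0.0157, 0.0548]
eef_rot: [168.7, 32.3, -178.3]
contact_force: [0.6, 0.2, -0.0]
gripper_width: 0.0005
[ 22.14364214  -2.34324395 -58.20446425 -32.16721344  -0.1030046
 -74.9944526 ]
```

Now in front of the knob at pitch 32°. Moving forward along world +x, a little lower, to make contact.

```bash
python3 -m inch '[{"x":-0.5,"y":-0.1,"z":0.6,"yaw":0},{"x":-0.7,"y":-0.1,"z":0.7,"yaw":0},{"x":-0.8,"y":-0.1,"z":0.5,"yaw":0}]'; python3 -c "
from plant import r;print(r.get_state()['joints'])"
```

```text
time_s: 24.32
tcp_pos: [0.4338, -0.0127, 0.0446]
eef_rot: [169.1, 31.8, -178.0]
contact_force: [1.1, -0.9, 0.8]
gripper_width: 0.0006
[ 10.6293473    4.07563816 -47.02709054 -46.26806703  -8.69731887
 -51.40352876]
```

```bash
python3 -m inch '[{"x":-0.7,"y":-0.2,"z":0.65,"yaw":0},{"x":-0.8,"y":-0.15,"z":0.5,"yaw":0},{"x":-0.8,"y":-0.1,"z":0.5,"yaw":0},{"x":-0.8,"y":-0.1,"z":0.5,"yaw":0}]'; python3 -m inch '[{"x":-0.8,"y":-0.1,"z":0.5,"yaw":0}]'
```

```text
time_s: 24.65
tcp_pos: [0.5338, -0.0142, 0.04]
eef_rot: [169.0, 32.0, -178.1]
contact_force: [-4.6, 1.1, 2.8]
gripper_width: 0.0004
time_s: 24.73
tcp_pos: [0.5582, -0.0137, 0.0399]
eef_rot: [169.0, 32.0, -178.1]
contact_force: [-5.1, -0.4, 3.3]
gripper_width: 0.0004
```

Pushing with about 5 N, and the drawer is moving. Continuing, more slowly towards the end.

```bash
python3 -m inch '[{"x":-0.8,"y":-0.1,"z":0.5,"yaw":0},{"x":-0.8,"y":-0.1,"z":0.5,"yaw":0},{"x":-0.5,"y":-0.06,"z":0.32,"yaw":0}]'; python3 -m inch '[{"x":-0.3,"y":-0.04,"z":0.2,"yaw":0},{"x":-0.3,"y":-0.04,"z":0.2,"yaw":0}]'
python3 - <<'E'
from h import *
s=r.get_state();print(s['joints'])
im,P=shot('side');cv2.imwrite('pics/e1.png',cv2.resize(im[130:330,180:400],None,fx=3,fy=3)[:,:,::-1])
E
```

```text
time_s: 24.98
tcp_pos: [0.6237, -0.0122, 0.04]
eef_rot: [169.1, 32.0, -178.1]
contact_force: [-2.8, -1.6, 1.4]
gripper_width: 0.0008
time_s: 25.15
tcp_pos: [0.6433, -0.0118, 0.0396]
eef_rot: [169.1, 32.1, -178.0]
contact_force: [-4.4, -1.0, 2.1]
gripper_width: 0.0005
[  8.3767449   20.09258853 -27.0672828  -37.16094931 -12.37191252
 -58.96983516]
```

View pics/e1.png

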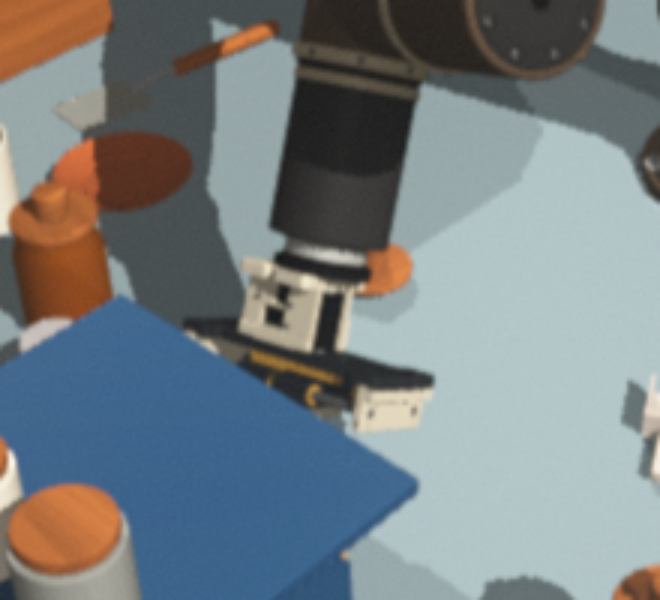

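```bash
python3 -m inch '[{"x":-0.17,"y":-0.03,"z":0.15,"yaw":0},{"x":0,"y":0,"z":0,"yaw":0}]'; python3 -m inch '[{"x":-0.17,"y":-0.03,"z":0.12,"yaw":0},{"x":0,"y":0,"z":0,"yaw":0}]'
```

```text
time_s: 25.37
tcp_pos: [0.6513, -0.0114, 0.0394]
eef_rot: [169.1, 32.2, -178.0]
contact_force: [1.1, -0.4, 0.6]
gripper_width: 0.0003
time_s: 25.53
tcp_pos: [0.6561, -0.0113, 0.0393]
eef_rot: [169.1, 32.2, -178.0]
contact_force: [0.4, -1.0, 1.2]
gripper_width: 0.0007
```

```bash
python3 -m inch '[{"x":-0.17,"y":-0.03,"z":0.12,"yaw":0}]'; python3 -m inch '[{"x":-0.17,"y":-0.03,"z":0.12,"yaw":0}]'; python3 - <<'E'
from h import *
im,P=shot('side');imi=im.astype(int)
# drawer side wall visible (wood) left of box near y>0.08
w=(imi[:,:,0]-imi[:,:,2]>30)&(P[:,:,2]<.09)&(P[:,:,2]>.015)&(P[:,:,1]>.05)&(P[:,:,1]<.15)&(P[:,:,0]>.48)&(P[:,:,0]<.8)
Q=P[w];print(len(Q),Q.min(0) if len(Q) else'',Q.max(0) if len(Q) else '')
E
```

```text
time_s: 25.62
tcp_pos: [0.6579, -0.0111, 0.0379]
eef_rot: [169.0, 31.9, -178.1]
contact_force: [-37.4, -5.3, 26.5]
gripper_width: 0.0003
time_s: 25.7
tcp_pos: [0.6579, -0.0111, 0.0358]
eef_rot: [168.9, 31.5, -178.1]
contact_force: [-27.3, -3.0, 18.5]
gripper_width: 0.0004
12 [0.58260287 0.06186195 0.08190541] [0.60103207 0.06551146 0.08938976]
```

Hard stop at TCP x≈0.658, where the shut drawer is expected. Backing straight out, then checking from the top camera, which can see the knob's front end past the board edge.

```bash
python3 -m inch '[{"x":0.4,"y":0.05,"z":-0.25,"yaw":0},{"x":0.8,"y":0.1,"z":-0.5,"yaw":0},{"x":0.8,"y":0.1,"z":-0.5,"yaw":0},{"x":0.8,"y":0.1,"z":-0.5,"yaw":0},{"x":0.8,"y":0.1,"z":-0.5,"yaw":0}]'; python3 -m inch '[{"x":0.2,"y":0,"z":-0.9,"yaw":0},{"x":0.2,"y":0,"z":-1,"yaw":0},{"x":0,"y":0,"z":-1,"yaw":0},{"x":0,"y":0,"z":-1,"yaw":0},{"x":0,"y":0,"z":-1,"yaw":0}]'; python3 -m inch '[{"x":0,"y":-1,"z":-1,"yaw":0},{"x":0,"y":-1,"z":-1,"yaw":0},{"x":0,"y":-1,"z":-1,"yaw":0},{"x":0,"y":-1,"z":-1,"yaw":0},{"x":0,"y":-1,"z":0,"yaw":0}]'
python3 - <<'E'
from h import *
print(r.get_state()['joints'])
im,P=shot('top')
a=cv2.resize(im[160:310,180:300],None,fx=3,fy=3.5)[:,:,::-1];b=cv2.resize(im[160:310,300:460],None,fx=2.7,fy=3.5)[:,:,::-1]
cv2.imwrite('pics/e2.png',np.hstack([a,b]))
for v in range(178,205):print(v,P[v,325].round(3),P[v,331].round(3),P[v,300].round(3),im[v,331])
E
```

```text
time_s: 26.17
tcp_pos: [0.5492, -0.0148, 0.0376]
eef_rot: [169.0, 31.5, -178.0]
contact_force: [-0.8, 0.2, 0.8]
gripper_width: 0.0005
time_s: 26.58
tcp_pos: [0.4715, -0.0426, 0.1342]
eef_rot: [168.9, 31.2, -178.4]
contact_force: [-0.5, 0.3, -0.1]
gripper_width: -0.0001
time_s: 27.0
tcp_pos: [0.4328, -0.1785, 0.2082]
eef_rot: [168.6, 31.9, -177.6]
contact_force: [0.4, 0.6, 0.4]
gripper_width: 0.0005
[-19.44269175  -6.02752786 -30.17709843 -32.35421291 -44.55551271
 -45.80478244]
178 [0.669 0.003 0.145] [ 0.67  -0.013  0.142] [0.668 0.069 0.146] [ 47  85 120]
179 [0.666 0.003 0.145] [ 0.668 -0.013  0.142] [0.666 0.069 0.14 ] [ 44  82 119]
180 [0.664 0.003 0.142] [ 0.664 -0.013  0.144] [0.662 0.069 0.148] [ 47  83 119]
181 [0.662 0.003 0.139] [ 0.662 -0.013  0.14 ] [0.661 0.069 0.141] [ 42  77 111]
182 [0.662 0.003 0.133] [ 0.66  -0.013  0.14 ] [0.658 0.069 0.142] [34 61 87]
183 [0.681 0.004 0.051] [ 0.678 -0.013  0.064] [ 0.695  0.077 -0.005] [39 39 48]
184 [0.678 0.004 0.051] [ 0.677 -0.013  0.057] [ 0.692  0.077 -0.006] [49 28 22]
185 [0.677 0.004 0.045] [ 0.674 -0.013  0.056] [0.687
[... 857 characters left out ...]
 -0.013  0.001] [0.653 0.075 0.007] [81 93 97]
197 [0.652 0.004 0.005] [ 0.653 -0.014  0.003] [ 0.653  0.076 -0.007] [79 93 95]
198 [nan nan nan] [ 0.651 -0.014 -0.001] [ 0.65   0.076 -0.005] [79 91 96]
199 [ 0.647  0.004 -0.   ] [ 0.646 -0.014  0.008] [0.646 0.075 0.001] [83 95 98]
200 [0.644 0.003 0.003] [ 0.645 -0.014 -0.001] [0.643 0.075 0.   ] [84 94 99]
201 [ 0.642  0.004 -0.003] [ 0.642 -0.014  0.   ] [0.64  0.075 0.001] [ 92 106 111]
202 [ 0.639  0.003 -0.001] [ 0.639 -0.014 -0.001] [0.636 0.075 0.003] [122 138 144]
203 [0.635 0.003 0.001] [ 0.638 -0.014 -0.011] [ 0.635  0.075 -0.002] [137 155 160]
204 [ 0.633  0.003 -0.002] [ 0.632 -0.014  0.004] [ 0.632  0.075 -0.005] [139 159 165]
```

View pics/e2.png

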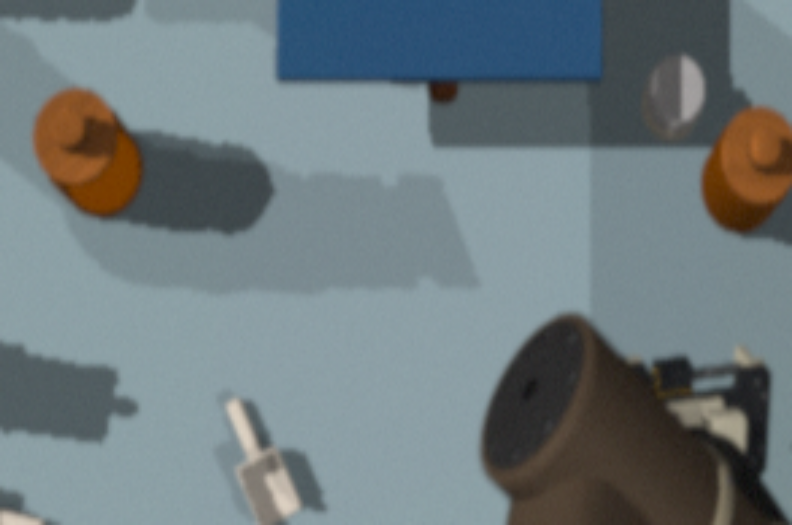

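The top view shows the knob front (440,90) at x≈0.670, against 0.6685 expected for shut. The jar stands lidded at (75,130), and nothing is touching the robot. One last numeric check of the jar, then I hand in.

```bash
python3 - <<'E'
from h import *
P=np.load('/tmp/top.npz')['P']
for n,(x0,y0) in dict(jar=(.613,.323),full=(.613,-.323)).items():
    m=(abs(P[:,:,0]-x0)<.07)&(abs(P[:,:,1]-y0)<.07)
    for a,b in((.108,.128),(.134,.155)):
        Q=P[m&(P[:,:,2]>a)&(P[:,:,2]<b)];print(n,a,len(Q),cv2.minEnclosingCircle(Q[:,:2].astype(np.float32)*1000),np.median(Q[:,2]))
s=r.get_state();print(s['time_s'],s['contact_force']);r.close_job()
E
```

```text
jar 0.108 503 ((614.723388671875, 325.1055908203125), 38.61357498168945) 0.11718582014838552
jar 0.134 104 ((615.6224365234375, 323.5461730957031), 15.362271308898926) 0.14191067234077226
full 0.108 522 ((613.4404296875, -322.5221252441406), 38.31774139404297) 0.11797184643378023
full 0.134 108 ((613.8382568359375, -321.1795654296875), 16.108102798461914) 0.14182290786624285
27.05 [ 2.93477295 -5.84171404  1.9920338 ]
the job is handed in; nothing more can be done
```

The job is handed in at about 27 s. The rightmost lid is on the open jar, the large scoop is in the drawer, and the drawer is pushed shut.

**Last checks**
- **Lid:** its disc top is at 117 mm and its knob top at 142 mm, against 118 mm and 142 mm on the lidded jar, so it is fully home. The jar stands within about 2 mm of where it started.
- **Scoop:** I saw its handle end in the drawer after release, but could not see the scoop once the drawer was shut.
- **Drawer:** the knob's front is at x≈0.670, about 1 to 2 mm from where it should be when shut, which is within camera accuracy. The push also ended at a hard stop.
- **Other things:** the lidded jar has not moved. I did not re-measure the grater, saucer, mug and tin, but nothing went near them.

**Things that came close or disagreed**
- **Joint limits:** the moves have no tilt axis, so I tilted the tool by driving it to its reach limit. Joint readings there sat right at the range ends: J3 at 71.712° against 71.71°, and J5 at -0.103° against -0.11°. These may be reading noise or may have just passed the limits.
- **Push force:** it peaked at about 46 N on the wrist when the drawer hit its stop. That is well under 120 N, and I took it to be the fingertips on the knob rather than the gripper's body, which has the 40 N limit.
- **Final reading:** the force sensor showed about 7 N at hand-in although the arm was in free air. I took it as noise or a small shift from the arm settling.

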